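# Fetch the tea bowl from behind the tall ware

## Robot

A 7-joint arm with a two-finger parallel gripper is mounted at the origin on the work surface. World frame = base frame: x ahead of the robot, y to its left, z up, the work surface at z = 0. Lengths are in m, angles in rad, forces in N, time in s.
With the tool pointing down it reaches from about 0.425 to 0.925 m from the base axis. Payload 6.8 kg.
Tool frame: the origin (TCP) lies midway between the tips of the shut fingers; the grasp point (between the pads) lies 19 mm behind it; z points along the fingers, y is the line along which they close (so a half turn about z gives the same grasp; the last joint's range is limited). The gripper opens to 85 mm and grips with 20 to 120 N. Pads are 22 mm wide; open, the fingers measure 114 mm over their backs; the gripper's body (76 mm by 85 mm) begins 54 mm behind the grasp point. The pads swing forward as they close: fully open they stand 13 mm farther back than shut.
Start: joints at [0.992, 0.477, 0.022, 1.555, -0.011, 1.109, -0.083], TCP at [0.306, -0.602, 0.231] pointing down, gripper open.
Joint ranges: [-2.96, 2.96], [-0.34, 2.1], [-1.41, 1.46], [0.24, 2.44], [-1.37, 4.51], [0.17, 1.92], [-2.96, 2.96]. Speed limits (rad/s): [2.39, 2.39, 3.14, 3.14, 3.14, 3.14, 3.14].

## Interface

Orientations are given as a unit quaternion [w, x, y, z].
In Python, from station import * gives the robot as it stands.
- The arm moves only by the shell command python3 -m creep 'ROWS' [FORCE]. ROWS is JSON, a list of rows, each a list of 7 numbers: the gripper command: -1 is shut, 1 is fully open, values between are in proportion, then the shift along the world's x, y, z in mm, then the turn, a rotation vector about the world's x, y, z in rad. A call has 1 to 5 rows; each row shifts and turns the commanded pose from where the row before left it; what a row does not reach is not made up. A row lasts 1/8 s, in which the tool goes at most 62.5 mm and 10.7 degrees, less where a joint would pass 70% of its speed; a pose out of reach is approached as far as the arm can. A call is refused whole if a number of a shift passes 62.5 or a number of a turn 0.188, either way. A call with a gripper value outside its range is refused whole. The fingers move at their own pace and stop on an object; FORCE is the grip in N (left out, the last holds). Time passes only in rows, so rows that do not move let the fingers close. It gives the time, the measured TCP pose, the force, the opening and the grip force at its end, in the units of the state.
- get_obs(): the state, without advancing time (a new reading comes with each control period).
- read_camera(name): name is "scene" or "top" or "wrist"; returns (picture, depth): 400x640x3 uint8, red, green, blue; 400x640 float32, m along the optical axis (not along the pixel's ray), 0 where there is no reading.
- camera_params(name): a dict with "intrinsics" (3x3 intrinsics, pixels), "k1" (the pictures are not rectified: a ray, as slopes to the right and down, at radius r is drawn at 1 + k1 r^2 times it, then the intrinsics apply), "cam_to_world" (4x4, takes a point from camera to world coordinates); the wrist camera has in their place "mount" (4x4, takes a point from camera to tool coordinates, whose origin is the TCP and whose axes are the flange's). Camera axes: x right, y up, looking along -z (the intrinsics and any distortion apply to the point x, -y, -z); pixel columns grow to the right and rows downward; lengths in m; the calibration is good to about 2 mm. A picture is of the moment at which its call begins: read the wrist's pose just before it. camera_params takes no time and is no camera call.
- hand_in(): hands the job in; it is judged then, once.
The state is a dict: "t": time; "q": joint angles; "joint_vel": joint speeds; "joint_torque": joint torques, N m; "eef_pos": TCP position; "tool_rot": TCP orientation; "contact_force": force on the tool from outside, world axes, zero at the start; "torque": the same for the moment, N m; "gripper_width": opening from 0.0 (shut) to 1.0 (fully open); "grasp_force": force on a finger pad.
Only numpy, scipy, OpenCV 4.12 (cv2) and the standard library are available. Lean on these libraries where they do the work, as an engineer would, in place of code of your own. Each camera call takes 0.05 s, during which the arm holds its last target. There are 200 camera calls.

## Task

Bring the little tea bowl to the banding wheel for decorating: first move the three tall pots that ring it (bottle, square vase, tumbler) off the ware board and stand them all on the grey kiln shelf, then stand the bowl upright on the centre of the wheel. Once it is there, put the three pots back upright on the ware board, each exactly where it stood at the start. Set the fired clay down gently, tip nothing over, and leave the kiln prop and the shallow dish on the ware board where they are.

Things in the scene. Friction and masses are not known exactly. Their poses are not given: they have to be found in the camera images.
- bottle: Loose terracotta bottle, 130 high, about 0.24 kg: round body 58 across up to 60 high, shoulder narrowing to a straight round neck 24 to 26 across from 86 to 122 above its foot, small lip 32 across on top. Grip it by the neck. Origin: centre of the underside, z up.
- square_vase: Loose terracotta vase of square section 46 x 46, 120 high, straight walls, open on top (walls 6), about 0.24 kg. Origin: centre of the underside, z up; x and y square to its side faces.
- tumbler: Loose terracotta tumbler, straight round tube 54 across, 110 high, open on top (wall 5), about 0.2 kg. Origin: centre of the underside, z up.
- bowl: Loose small terracotta tea bowl, low and round: 52 across from 16 to 45 high (45 is its full height), foot 38 across, open on top (wall 5), about 0.12 kg. It stands further from the robot than the bottle, vase and tumbler, which ring its near side with their centres 76 to 98 from its own: too close for a gripper among them. Origin: centre of the underside, z up.
- rack: Ware board, fixed: plywood square 240 x 240, 18 thick, on which the pots, the bowl, the prop and the dish stand at the start. Origin: centre of the underside on the table; the top is 18 above it; x points away from the robot side.
- slab: Grey kiln shelf lying on the table, fixed: flat plate 290 (its x) x 130 (its y), 12 thick, empty at the start. Side area for the three pots: room for them in a row 90 apart along its x. Origin: centre of the underside; the top is 12 above it.
- wheel: Banding wheel, fixed (does not turn): aluminium disc 150 across with fine rings, on a pedestal. Origin: centre of the underside on the table, on the axis; the flat top is 60 above the table.
- prop: Loose kiln prop on a far corner of the ware board: pale square block 34 x 34 x 50 high. To be left alone. Origin: centre of the underside.
- dish: Loose shallow terracotta dish on the other far corner of the ware board, 56 across, 20 high. To be left alone. Origin: centre of the underside.
Mind the look-alikes: they are no part of the job. What is shaped like the bottle but blue is not meant.

How it is judged:
By the outcome, as a careful person would: the job done as asked, in the order asked, and still so for the second after the job is handed in, with the robot touching nothing.
It also fails if it takes over 141 s, if anything falls off the work surface, if the arm or the gripper's body presses on something with over 40 N, if the wrist force passes 120 N, or if a joint passes its speed limit or range.

## Working session

There is one attempt and no reset: what is moved stays moved. The work goes in short steps, Python scripts to look and compute and a shell command to move; the robot and the scene stay as the last step left them, time stands still between calls to the robot, and variables do not carry over. Pictures are saved under pics/ and viewed, at most 14 in all, crops included, and the job is handed in when it is done.

```bash
mkdir -p pics; ls; cat > h.py <<'E'
from station import *
import numpy as np, cv2
from scipy.spatial.transform import Rotation as R
def pose():
    o=get_obs(); w,x,y,z=o["tool_rot"]; T=np.eye(4); T[:3,:3]=R.from_quat([x,y,z,w]).as_matrix(); T[:3,3]=o["eef_pos"]; return T
def cloud(name):
    T=pose(); p=camera_params(name); im,d=read_camera(name)
    C=p["cam_to_world"] if "cam_to_world" in p else T@np.array(p["mount"])
    K=np.array(p["intrinsics"],float); v,u=np.mgrid[0:400,0:640]
    pts=np.stack([u,v],-1).reshape(-1,1,2).astype(float)
    n=cv2.undistortPointsIter(pts,K,np.array([p["k1"],0,0,0.]),None,None,(3,50,1e-9)).reshape(400,640,2)
    P=np.stack([n[...,0]*d,-n[...,1]*d,-d],-1)
    C=np.array(C); W=P@C[:3,:3].T+C[:3,3]; W[d==0]=np.nan
    return im,d,W
E
python3 - <<'E'
from h import *
for n in("top","scene"):
    im,d,W=cloud(n); cv2.imwrite(f"pics/{n}0.png",im[...,::-1]); np.savez(f"{n}0.npz",im=im,W=W)
    print(camera_params(n)["cam_to_world"])
print(camera_params("wrist")); print(get_obs())
E
```

```text
pics
[[ 0.02589498  0.99876858 -0.04231762  0.49243814]
 [-0.99964886  0.02563333 -0.00671414 -0.0101491 ]
 [-0.00562113  0.04247662  0.99908165  1.00032728]
 [ 0.          0.          0.          1.        ]]
[[ 5.77833477e-01 -6.00286548e-01  5.52959794e-01  1.09126353e+00]
 [ 8.16154687e-01  4.25025277e-01 -3.91465249e-01 -3.70731733e-01]
 [-3.05667910e-05  6.77502453e-01  7.35520513e-01  7.86769880e-01]
 [ 0.00000000e+00  0.00000000e+00  0.00000000e+00  1.00000000e+00]]
{'intrinsics': array([[275.30853283,   0.        , 317.89972992],
       [  0.        , 275.30853283, 198.57947753],
       [  0.        ,   0.        ,   1.        ]]), 'k1': -0.012037844195280069, 'mount': array([[-8.43766851e-04,  9.61439364e-01,  2.75015703e-01,
         6.99572426e-02],
       [ 9.99999608e-01,  7.36997176e-04,  4.91566198e-04,
         5.45474112e-04],
       [ 2.69925297e-04,  2.75016009e-01, -9.61439609e-01,
        -1.42432533e-01],
       [ 0.00000000e+00,  0.00000000e+00,  0.00000000e+00,
         1.00000000e+00]])}
{'t': 0.1, 'q': array([ 0.99191976,  0.47770104,  0.0223389 ,  1.55634653, -0.01147608,
        1.10928568, -0.08307943]), 'joint_vel': array([-0.00050613, -0.00339076, -0.00117196, -0.00264529,  0.0016574 ,
        0.00218563, -0.00016707]), 'joint_torque': array([ 3.66397784e-03, -5.97762966e+01,  1.61341757e+00, -2.81953096e+01,
        1.28467963e-02,  5.04864554e-03, -2.81260020e-05]), 'eef_pos': array([ 0.30591353, -0.60110913,  0.23043642]), 'tool_rot': array([-7.65300777e-04,  9.72417169e-01,  2.33247080e-01, -2.53503952e-04]), 'contact_force': array([ 0.70974808, -0.05306949,  1.00316611]), 'torque': array([-0.03309911, -0.05587246,  0.01447002]), 'grasp_force': 0.0, 'gripper_width': 1.0020174890530171}
```

View pics/top0.png

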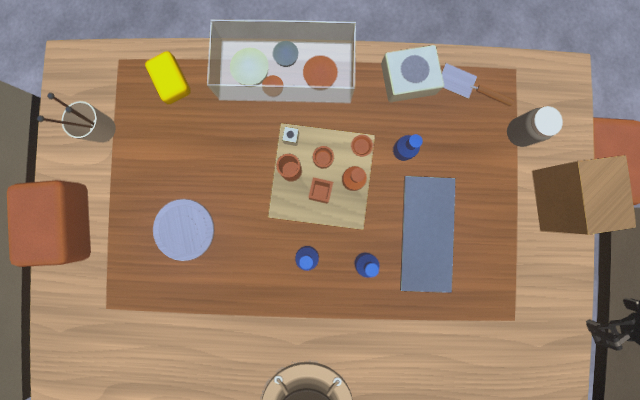

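View pics/scene0.png

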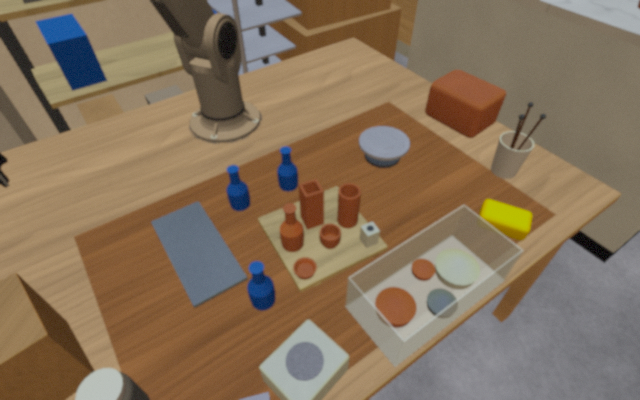

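Top view: the bottle is the terracotta one at (355,178). The blue look-alikes are at (407,147), (307,258) and (367,265). The vase is at (321,190), the tumbler at (289,166) and the bowl at (323,157); the dish at (361,145) and the one in the crate are not the bowl. The prop is at (290,135), the wheel at (183,230) and the shelf at (428,234).

```bash
python3 - <<'E'
from h import *
D=np.load("top0.npz");im,W=D["im"],D["W"]
c=cv2.resize(im[115:240,260:460],(800,500),interpolation=cv2.INTER_CUBIC);cv2.imwrite("pics/crop0.png",c[...,::-1])
def blob(n,u,v,r,zl,zh):
    m=np.zeros((400,640),bool);m[v-r:v+r,u-r:u+r]=1
    m&=(W[...,2]>zl)&(W[...,2]<zh)
    k,l,s,_=cv2.connectedComponentsWithStats(m.astype(np.uint8)); 
    P=W[m]; rc=cv2.minAreaRect((P[:,:2]*1000).astype(np.float32)); (cx,cy),rr=cv2.minEnclosingCircle((P[:,:2]*1000).astype(np.float32))
    print(n,m.sum(),"z",np.round(np.percentile(P[:,2],[5,50,95]),3),"rect",np.round(rc[0]),np.round(rc[1]),round(rc[2],1),"circ",round(cx),round(cy),round(rr))
blob("bottle",355,175,16,.132,.17)
blob("bottlebody",355,178,16,.05,.11)
blob("vase",321,190,16,.125,.16)
blob("tumbler",289,166,16,.115,.15)
blob("bowl",323,157,12,.052,.075)
blob("dish",361,145,13,.03,.05)
blob("prop",290,135,12,.058,.08)
blob("wheel",183,230,36,.05,.07)
blob("slab",428,234,66,.0075,.02)
blob("board",321,177,62,.013,.023)
for n,u,v in(("b1",407,147),("b2",307,258),("b3",367,265)): blob(n,u,v,16,.04,.15)
for n,u,v in (("table",250,270),("slab",428,234),("board",300,210)): print(n,W[v,u])
E
```

```text
bottle 154 z [0.146 0.148 0.15 ] rect [581. -97.] [28. 29.] 89.1 circ 581 -98 15
bottlebody 317 z [0.059 0.086 0.102] rect [580. -98.] [55. 55.] 45.4 circ 580 -97 28
vase 213 z [0.135 0.138 0.141] rect [547. -18.] [46. 46.] 78.7 circ 548 -18 31
tumbler 183 z [0.119 0.128 0.13 ] rect [599.  56.] [51. 53.] 2.7 circ 599 56 27
bowl 145 z [0.056 0.062 0.065] rect [631. -22.] [50. 48.] 1.5 circ 631 -23 26
dish 175 z [0.032 0.037 0.04 ] rect [ 665. -118.] [52. 53.] 46.6 circ 665 -118 28
prop 208 z [0.065 0.068 0.071] rect [681.  58.] [34. 34.] 82.3 circ 681 57 22
wheel 2962 z [0.058 0.061 0.064] rect [446. 311.] [147. 148.] 16.3 circ 447 312 75
slab 6055 z [0.009 0.012 0.016] rect [ 458. -239.] [239. 306.] 89.1 circ 459 -238 191
board 6623 z [0.015 0.018 0.021] rect [589. -20.] [241. 241.] 84.1 circ 589 -21 168
b1 527 z [0.049 0.077 0.131] rect [ 660. -223.] [56. 49.] 34.5 circ 662 -226 28
b2 450 z [0.058 0.076 0.132] rect [386.  11.] [54. 55.] 1.1 circ 386 11 28
b3 434 z [0.054 0.077 0.131] rect [ 375. -132.] [48. 54.] 40.1 circ 374 -134 28
table [0.34646098 0.15440142 0.00180556]
slab [ 0.44931021 -0.29211684  0.01181863]
board [0.5015498  0.03118324 0.01665818]
```

View pics/crop0.png

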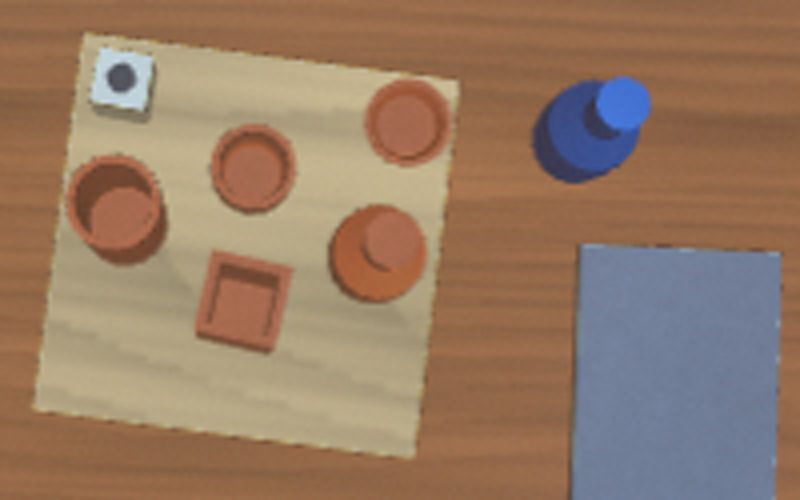

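The crop confirms the terracotta bottle, at original pixel (355,177). Its neighbours match the descriptions. I'll move to hover over it, turning the closing line to −11.3°, square to the vase.

```bash
python3 -m creep '[[1,27.5,50.5,0,0,0,0.09],[1,27.5,50.5,0,0,0,0.09],[1,27.5,50.5,0,0,0,0.09],[1,27.5,50.5,0,0,0,0.09],[1,27.5,50.5,0,0,0,0.09]]' 30; python3 -m creep '[[1,27.5,50.5,0,0,0,0.09],[1,27.5,50.5,0,0,0,0.09],[1,27.5,50.5,0,0,0,0.09],[1,27.5,50.5,0,0,0,0.09],[1,27.5,50.5,0,0,0,0.09]]'; python3 -m creep '[[1,0,0,0,0,0,0],[1,0,0,0,0,0,0]]'
cat >> h.py <<'E'
def blob(W,n,cx,cy,r,zl,zh):
    m=(np.hypot(W[...,0]-cx,W[...,1]-cy)<r)&(W[...,2]>zl)&(W[...,2]<zh)
    if m.sum()<15: print(n,"few",m.sum()); return
    P=(W[m]*1000).astype(np.float32); rc=cv2.minAreaRect(P[:,:2]); c,rr=cv2.minEnclosingCircle(P[:,:2])
    print(n,m.sum(),"z",np.round(np.percentile(P[:,2],[5,50,95])),"rect",np.round(rc[0],1),np.round(rc[1]),round(rc[2],1),"circ",np.round(c,1),round(rr,1))
def all_():
    im,d,W=cloud("wrist")
    blob(W,"bottle lip",.581,-.097,.025,.14,.155);blob(W,"vase",.548,-.018,.045,.13,.145);blob(W,"tumbler",.599,.056,.04,.12,.135);blob(W,"bowl",.631,-.022,.035,.056,.07)
    return im,W
def st():
    o=get_obs();T=pose();y=T[:3,1];print("t",round(o["t"],2),"tcp",np.round(T[:3,3]*1000,1),"close",round(np.degrees(np.arctan2(y[1],y[0])),2),"zaxis",np.round(T[:3,2],3),"w",round(o["gripper_width"],3),"gf",round(o["grasp_force"],1),"F",np.round(o["contact_force"],1))
E
python3 - <<'E'
from h import *
st(); im,W=all_(); cv2.imwrite("pics/w1.png",im[...,::-1])
E
```

```text
t: 0.72
eef_pos: [0.4441, -0.3472, 0.2311]
tool_rot: [-0.0, 0.895, 0.446, -0.0]
contact_force: [1.2, -1.4, 0.0]
gripper_width: 1.0
grasp_force: 0.0
t: 1.35
eef_pos: [0.5816, -0.095, 0.2311]
tool_rot: [-0.0, 0.773, 0.634, -0.0]
contact_force: [0.6, 0.1, 0.9]
gripper_width: 1.004
grasp_force: 0.0
t: 1.6
eef_pos: [0.5807, -0.0972, 0.2308]
tool_rot: [-0.0, 0.774, 0.633, -0.001]
contact_force: [-0.6, -0.2, 0.5]
gripper_width: 1.002
grasp_force: 0.0
t 1.6 tcp [580.7 -97.2 230.8] close -11.49 zaxis [-0.001 -0.    -1.   ] w 1.002 gf 0.0 F [-0.6 -0.2  0.5]Traceback (most recent call last):
  File "<stdin>", line 2, in <module>
  File "h.py", line 22, in all_
    blob(W,"bottle lip",.581,-.097,.025,.14,.155);blob(W,"vase",.548,-.018,.045,.13,.145);blob(W,"tumbler",.599,.056,.04,.12,.135);blob(W,"bowl",.631,-.022,.035,.056,.07)
    ~~~~^^^^^^^^^^^^^^^^^^^^^^^^^^^^^^^^^^^^^^^^^
  File "h.py", line 18, in blob
    P=(W[m]*1000).astype(np.float32); rc=cv2.minAreaRect(P[:,:2]); c,rr=cv2.minEnclosingCircle(P[:,:2])
                                         ~~~~~~~~~~~~~~~^^^^^^^^^
cv2.error: OpenCV(4.12.0) /io/opencv/modules/imgproc/src/convhull.cpp:143: error: (-215:Assertion failed) total >= 0 && (depth == CV_32F || depth == CV_32S) in function 'convexHull'
```

```bash
sed -i 's/P\[:,:2\]/np.ascontiguousarray(P[:,:2])/g' h.py
python3 - <<'E'
from h import *
im,W=all_(); cv2.imwrite("pics/w1.png",im[...,::-1])
E
```

```text
bottle lip 934 z [147. 148. 149.] rect [580.1 -98. ] [30. 29.] 76.9 circ [580.1 -98. ] 15.2
vase 1678 z [132. 138. 139.] rect [546.6 -18.1] [45. 46.] 78.3 circ [546.5 -18.1] 32.1
tumbler 901 z [122. 127. 129.] rect [597.5  45.2] [33. 52.] 79.3 circ [599.3  54.7] 26.6
bowl 703 z [60. 62. 64.] rect [630.6 -22.7] [51. 50.] 34.1 circ [630.8 -22.5] 26.0
```

View pics/w1.png

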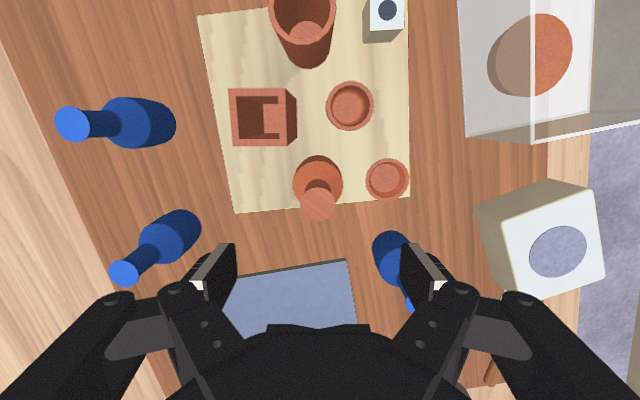

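The wrist view shows the bottle lip at (318,205), vase at (263,117), bowl at (350,106) and tumbler at (303,20). It agrees with the top camera to about 1 mm, so I'll descend on the bottle neck.

```bash
python3 -m creep '[[1,0,-0.5,-40,0,0,0],[1,0,0,-40,0,0,0],[1,0,0,-35,0,0,0],[1,0,0,-20,0,0,0],[1,0,0,0,0,0,0]]' 30; python3 -m creep '[[-1,0,0,0,0,0,0],[-1,0,0,0,0,0,0],[-1,0,0,0,0,0,0],[-1,0,0,0,0,0,0],[-1,0,0,0,0,0,0]]'|tail -3;python3 -m creep '[[-1,0,0,0,0,0,0],[-1,0,0,0,0,0,0],[-1,0,0,0,0,0,0]]'
```

```text
t: 2.33
eef_pos: [0.5801, -0.098, 0.0953]
tool_rot: [-0.001, 0.775, 0.632, -0.001]
contact_force: [0.1, -0.0, 0.4]
gripper_width: 1.002
grasp_force: 0.0
contact_force: [-4.9, 1.2, 8.4]
gripper_width: 0.348
grasp_force: 27.4
t: 3.32
eef_pos: [0.5805, -0.0968, 0.0974]
tool_rot: [-0.0, 0.774, 0.633, -0.001]
contact_force: [-4.1, 0.4, 9.1]
gripper_width: 0.345
grasp_force: 27.4
```

Fz is 9 N and the opening about 29 mm, so the tips touch the shoulder. I'll open, rise and regrip.

```bash
python3 -m creep '[[0,0,0,0,0,0,0],[0,0,0,0,0,0,0],[0,0,0,0,0,0,0],[0,0,0,9,0,0,0],[0,0,0,0,0,0,0]]' 30; python3 -m creep '[[-1,0,0,0,0,0,0],[-1,0,0,0,0,0,0],[-1,0,0,0,0,0,0],[-1,0,0,0,0,0,0],[-1,0,0,0,0,0,0]]'
```

```text
t: 3.95
eef_pos: [0.582, -0.0971, 0.1063]
tool_rot: [0.001, 0.774, 0.633, 0.001]
contact_force: [0.6, -0.9, -0.7]
gripper_width: 0.5
grasp_force: 0.0
t: 4.58
eef_pos: [0.5812, -0.0971, 0.1056]
tool_rot: [0.0, 0.774, 0.633, 0.0]
contact_force: [-1.1, 0.3, 5.6]
gripper_width: 0.297
grasp_force: 27.6
```

```bash
python3 - <<'E'
from h import *
st(); im,d,W=cloud("top"); blob(W,"bottle body",.580,-.098,.05,.05,.09)
W=np.load("top0.npz")["W"];blob(W,"before",.580,-.098,.05,.05,.09)
m=(abs(W[...,2]-.012)<.0045)&(abs(W[...,0]-.45)<.2)&(abs(W[...,1]+.292)<.09)
k,l,s,c=cv2.connectedComponentsWithStats(m.astype(np.uint8));j=1+np.argmax(s[1:,4]);P=(W[l==j][:,:2]*1000).astype(np.float32);print("slab",cv2.minAreaRect(P),np.percentile(P,[2,50,98],axis=0))
E
```

```text
t 4.58 tcp [581.2 -97.1 105.6] close -11.46 zaxis [ 0. -0. -1.] w 0.297 gf 27.6 F [-1.1  0.3  5.6]
bottle body 59 z [53. 79. 89.] rect [572.  -75.2] [35.  8.] 26.4 circ [573.1 -77.4] 17.8
before 207 z [56. 82. 89.] rect [579.6 -97.7] [55. 55.] 45.4 circ [580.3 -97.4] 28.5
slab ((449.445556640625, -292.427734375), (131.64027404785156, 290.9390869140625), 89.14533233642578) [[ 311.16046753 -354.36831238]
 [ 448.91426086 -291.39039612]
 [ 588.85554443 -229.09201324]]
```

Opening 25 mm, so it has the neck. Lift and carry to the shelf centre (449,−292).

```bash
python3 -m creep '[[-1,0,0,10,0,0,0],[-1,0,0,30,0,0,0],[-1,0,0,50,0,0,0],[-1,0,0,50,0,0,0],[-1,0,0,10,0,0,0]]';  python3 -m creep '[[-1,-26,-39,0,0,0,0],[-1,-33,-49,0,0,0,0],[-1,-33,-49,0,0,0,0],[-1,-26,-39,0,0,0,0],[-1,-14,-19,0,0,0,0]]'; python3 -m creep '[[-1,0,0,-30,0,0,0],[-1,0,0,-50,0,0,0],[-1,0,0,-40,0,0,0],[-1,0,0,-20,0,0,0],[-1,0,0,-8,0,0,0]]'; python3 -m creep '[[-1,0,0,-2,0,0,0],[-1,0,0,0,0,0,0],[-1,0,0,0,0,0,0]]'
```

```text
t: 5.25
eef_pos: [0.583, -0.0971, 0.2591]
tool_rot: [0.002, 0.774, 0.633, 0.002]
contact_force: [0.2, -0.3, -2.9]
gripper_width: 0.296
grasp_force: 29.1
t: 5.88
eef_pos: [0.4459, -0.2947, 0.2537]
tool_rot: [-0.001, 0.776, 0.631, -0.001]
contact_force: [1.3, -0.6, -3.6]
gripper_width: 0.3
grasp_force: 29.4
t: 6.5
eef_pos: [0.4475, -0.2912, 0.1049]
tool_rot: [-0.002, 0.774, 0.633, -0.001]
contact_force: [-0.3, -0.5, -3.2]
gripper_width: 0.301
grasp_force: 29.7
t: 6.88
eef_pos: [0.4497, -0.2924, 0.1062]
tool_rot: [0.001, 0.774, 0.633, 0.0]
contact_force: [-0.7, 0.4, -3.1]
gripper_width: 0.299
grasp_force: 29.7
```

```bash
python3 -m creep '[[-1,0,0,-3,0,0,0],[-1,0,0,0,0,0,0]]'; python3 -m creep '[[-1,0,0,-1.5,0,0,0],[-1,0,0,0,0,0,0]]';python3 -m creep '[[-1,0,0,-1,0,0,0],[-1,0,0,0,0,0,0]]'
```

```text
t: 7.12
eef_pos: [0.4491, -0.292, 0.1023]
tool_rot: [-0.0, 0.774, 0.633, -0.0]
contact_force: [0.2, 0.3, -2.9]
gripper_width: 0.297
grasp_force: 29.7
t: 7.38
eef_pos: [0.4491, -0.292, 0.1007]
tool_rot: [-0.0, 0.774, 0.633, -0.0]
contact_force: [-0.1, -0.2, -2.6]
gripper_width: 0.297
grasp_force: 29.7
t: 7.62
eef_pos: [0.4494, -0.2921, 0.1003]
tool_rot: [0.0, 0.774, 0.633, 0.0]
contact_force: [-1.2, 0.6, 3.7]
gripper_width: 0.295
grasp_force: 30.3
```

Contact at 100.3 mm, with 3.7 N. Release, rise and go to the vase.

```bash
python3 -m creep '[[0,0,0,0,0,0,0],[0.2,0,0,0,0,0,0],[0.2,0,0,0,0,0,0],[0.2,0,0,20,0,0,0],[0.2,0,0,40,0,0,0]]';  python3 -m creep '[[1,0,0,50,0,0,0],[1,0,0,30,0,0,0],[1,17.5,49,0,0,0,0],[1,20,56,0,0,0,0],[1,20,56,0,0,0,0]]'; python3 -m creep '[[1,20,56,0,0,0,0],[1,20,57,0,0,0,0],[1,0,0,0,0,0,0],[1,0,0,0,0,0,0]]'; python3 - <<'E'
from h import *
st(); im,W=all_(); blob(W,"bottle",.449,-.292,.03,.135,.15); im,d,W=cloud("top");blob(W,"bottle",.449,-.292,.05,.05,.09);blob(W,"bottlelip",.449,-.292,.05,.13,.19)
E
```

```text
t: 8.25
eef_pos: [0.448, -0.2915, 0.159]
tool_rot: [-0.002, 0.774, 0.633, -0.001]
contact_force: [0.3, -0.9, 0.7]
gripper_width: 0.602
grasp_force: 0.0
t: 8.88
eef_pos: [0.5071, -0.1297, 0.2401]
tool_rot: [0.0, 0.774, 0.633, 0.0]
contact_force: [1.5, -0.9, -0.0]
gripper_width: 1.001
grasp_force: 0.0
t: 9.38
eef_pos: [0.5464, -0.0186, 0.2395]
tool_rot: [0.0, 0.774, 0.633, -0.0]
contact_force: [-0.8, -0.5, -1.1]
gripper_width: 0.999
grasp_force: 0.0
t 9.38 tcp [546.4 -18.6 239.5] close -11.45 zaxis [-0.001 -0.001 -1.   ] w 0.999 gf 0.0 F [-0.8 -0.5 -1.1]
bottle lip few 0
vase 1312 z [132. 138. 139.] rect [546.2 -18.2] [47. 46.] 78.7 circ [546.2 -18.2] 32.3
tumbler 1146 z [123. 127. 129.] rect [598.9  55.9] [53. 53.] 78.5 circ [599.   55.8] 27.0
bowl 618 z [57. 62. 64.] rect [630.2 -22.3] [51. 51.] 86.2 circ [630.4 -22.6] 25.9
bottle few 0
bottle 285 z [55. 78. 89.] rect [ 450.3 -281.5] [48. 54.] 82.2 circ [ 450.5 -284.9] 28.0
bottlelip 136 z [139. 142. 144.] rect [ 449.6 -286.6] [27. 28.] 23.4 circ [ 450.3 -286.8] 14.7
```

```bash
python3 -m creep '[[1,0,0.4,-40,0,0,0],[1,0,0,-50,0,0,0],[1,0,0,-40,0,0,0],[1,0,0,-20,0,0,0],[1,0,0,0,0,0,0]]' 30; python3 -m creep '[[-1,0,0,0,0,0,0],[-1,0,0,0,0,0,0],[-1,0,0,0,0,0,0],[-1,0,0,0,0,0,0],[-1,0,0,0,0,0,0]]'; python3 -m creep '[[-1,0,0,0,0,0,0],[-1,0,0,0,0,0,0]]'
```

```text
t: 10.1
eef_pos: [0.5452, -0.0195, 0.0884]
tool_rot: [-0.001, 0.775, 0.632, -0.002]
contact_force: [0.5, -0.9, 0.2]
gripper_width: 0.997
grasp_force: 0.0
t: 10.72
eef_pos: [0.5473, -0.0178, 0.091]
tool_rot: [0.001, 0.774, 0.633, 0.0]
contact_force: [-1.7, -1.2, 7.0]
gripper_width: 0.535
grasp_force: 34.4
t: 10.98
eef_pos: [0.5473, -0.0178, 0.091]
tool_rot: [0.001, 0.774, 0.633, 0.0]
contact_force: [-2.1, -1.1, 7.2]
gripper_width: 0.535
grasp_force: 34.4
```

```bash
python3 -m creep '[[-1,0,0,10,0,0,0],[-1,0,0,30,0,0,0],[-1,0,0,50,0,0,0],[-1,0,0,50,0,0,0],[-1,0,0,10,0,0,0]]';  python3 -m creep '[[-1,-15,-21,0,0,0,0],[-1,-30,-42,0,0,0,0],[-1,-33,-46,0,0,0,0],[-1,-33,-46,0,0,0,0],[-1,-33,-46,0,0,0,0]]'; python3 -m creep '[[-1,-31,-44,0,0,0,0],[-1,-20,-29,0,0,0,0],[-1,0,0,0,0,0,0],[-1,0,0,-30,0,0,0],[-1,0,0,-50,0,0,0]]'; python3 -m creep '[[-1,0,0,-40,0,0,0],[-1,0,0,-20,0,0,0],[-1,0,0,-10,0,0,0],[-1,0,0,-2,0,0,0],[-1,0,0,0,0,0,0]]'
```

```text
t: 11.6
eef_pos: [0.5485, -0.0173, 0.2438]
tool_rot: [0.002, 0.774, 0.633, 0.003]
contact_force: [0.6, -0.6, -2.4]
gripper_width: 0.536
grasp_force: 33.9
t: 12.22
eef_pos: [0.4006, -0.2197, 0.2389]
tool_rot: [-0.001, 0.774, 0.633, -0.0]
contact_force: [1.8, -0.8, -2.7]
gripper_width: 0.534
grasp_force: 33.7
t: 12.85
eef_pos: [0.3532, -0.2915, 0.1598]
tool_rot: [0.002, 0.774, 0.633, 0.001]
contact_force: [0.4, -0.4, -2.2]
gripper_width: 0.536
grasp_force: 33.9
t: 13.48
eef_pos: [0.3523, -0.2917, 0.0884]
tool_rot: [0.001, 0.774, 0.633, 0.0]
contact_force: [-0.1, -0.3, -3.2]
gripper_width: 0.532
grasp_force: 33.7
```

```bash
python3 -m creep '[[-1,0,0,-2,0,0,0],[-1,0,0,0,0,0,0]]'|sed -n '2p;4p'; python3 -m creep '[[-1,0,0,-1,0,0,0],[-1,0,0,0,0,0,0]]'|sed -n '2p;4p';python3 -m creep '[[-1,0,0,-1,0,0,0],[-1,0,0,0,0,0,0]]'|sed -n '2p;4p'
```

```text
eef_pos: [0.3519, -0.2919, 0.0862]
contact_force: [-0.5, -0.0, -1.9]
eef_pos: [0.3518, -0.2919, 0.0851]
contact_force: [-0.8, 0.8, 0.0]
eef_pos: [0.3518, -0.292, 0.085]
contact_force: [-4.4, 2.9, 14.1]
```

```bash
python3 -m creep '[[0.5,0,0,0.7,0,0,0],[0.6,0,0,0,0,0,0],[0.6,0,0,0,0,0,0],[0.6,0,0,20,0,0,0],[0.6,0,0,45,0,0,0]]';  python3 -m creep '[[1,0,0,50,0,0,0],[1,0,0,30,0,0,0],[1,36,50,0,0,0,0],[1,36,50,0,0,0,0],[1,36,50,0,0,0,0]]'; python3 -m creep '[[1,36,50,0,0,0,0],[1,36,50,0,0,0,0],[1,36,50,0,0,0,0],[1,31,48,0,0,0,0],[1,0,0,0,0,0,0]]'; python3 - <<'E'
from h import *
st(); im,W=all_(); im,d,W=cloud("top");blob(W,"bottlelip",.449,-.292,.05,.13,.19);blob(W,"bottleb",.449,-.292,.05,.04,.08);blob(W,"vase",.352,-.292,.05,.125,.19);cv2.imwrite("pics/t2.png",im[...,::-1])
E
```

```text
t: 14.85
eef_pos: [0.3504, -0.2907, 0.1487]
tool_rot: [-0.002, 0.774, 0.633, -0.0]
contact_force: [1.1, -0.2, 0.5]
gripper_width: 0.801
grasp_force: 0.0
t: 15.48
eef_pos: [0.4605, -0.1403, 0.2297]
tool_rot: [0.0, 0.774, 0.633, 0.0]
contact_force: [0.7, -0.6, -0.5]
gripper_width: 1.003
grasp_force: 0.0
t: 16.1
eef_pos: [0.5997, 0.0623, 0.2291]
tool_rot: [-0.001, 0.772, 0.636, 0.001]
contact_force: [0.4, -1.0, -0.4]
gripper_width: 1.0
grasp_force: 0.0
t 16.1 tcp [599.7  62.3 229.1] close -11.03 zaxis [ 0.     0.004 -1.   ] w 1.0 gf 0.0 F [ 0.4 -1.  -0.4]
bottle lip few 0
vase few 0
tumbler 1010 z [122. 127. 129.] rect [599.   56.3] [53. 52.] 77.2 circ [599.1  55.9] 27.0
bowl 585 z [57. 62. 64.] rect [630.5 -22. ] [51. 50.] 80.2 circ [630.6 -22.5] 26.1
bottlelip 135 z [139. 141. 144.] rect [ 449.9 -287.2] [27. 27.] 23.0 circ [ 450.4 -287.3] 14.8
bottleb 210 z [45. 72. 79.] rect [ 450.5 -281.7] [48. 55.] 83.4 circ [ 450.5 -285.1] 28.1
vase 244 z [127. 131. 134.] rect [ 351.2 -290.6] [50. 47.] 78.2 circ [ 350.6 -290.4] 32.5
```

View pics/t2.png

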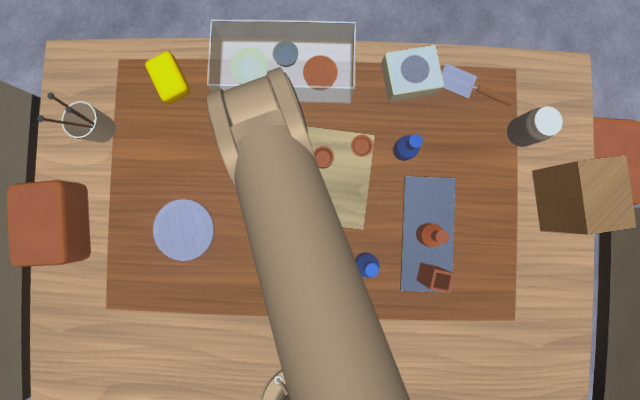

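Top view: the bottle at (432,236) and vase at (440,280) stand upright on the shelf. Next, the tumbler.

```bash
python3 -m creep '[[1,0,0,0,0,0,0],[1,0,0,-40,0,0,0],[1,0,0,-50,0,0,0],[1,0,0,-42,0,0,0],[1,0,0,0,0,0,0]]' 30; python3 -m creep '[[1,0,0,-16,0,0,0],[1,0,0,0,0,0,0]]'; python3 -m creep '[[-1,0,0,0,0,0,0],[-1,0,0,0,0,0,0],[-1,0,0,0,0,0,0],[-1,0,0,0,0,0,0],[-1,0,0,0,0,0,0]]'
```

```text
t: 16.82
eef_pos: [0.5959, 0.0541, 0.0948]
tool_rot: [-0.001, 0.775, 0.632, -0.003]
contact_force: [-0.3, 0.6, 0.2]
gripper_width: 1.001
grasp_force: 0.0
t: 17.08
eef_pos: [0.5989, 0.0559, 0.0819]
tool_rot: [0.0, 0.774, 0.633, 0.0]
contact_force: [0.6, 1.0, 0.1]
gripper_width: 0.996
grasp_force: 0.0
t: 17.7
eef_pos: [0.5993, 0.0565, 0.0827]
tool_rot: [0.0, 0.774, 0.633, 0.001]
contact_force: [-1.6, -1.4, 5.9]
gripper_width: 0.635
grasp_force: 31.3
```

```bash
python3 -m creep '[[-1,0,0,10,0,0,0],[-1,0,0,30,0,0,0],[-1,0,0,50,0,0,0],[-1,0,0,50,0,0,0],[-1,0,0,10,0,0,0]]'|tail -3;  python3 -m creep '[[-1,-3,-20,0,0,0,0],[-1,-6,-42,0,0,0,0],[-1,-8,-55,0,0,0,0],[-1,-8,-55,0,0,0,0],[-1,-8,-55,0,0,0,0]]'; python3 -m creep '[[-1,-8,-55,0,0,0,0],[-1,-6,-42,0,0,0,0],[-1,-3,-24,0,0,0,0],[-1,0,0,-30,0,0,0],[-1,0,0,-50,0,0,0]]'; python3 -m creep '[[-1,0,0,-40,0,0,0],[-1,0,0,-20,0,0,0],[-1,0,0,-10,0,0,0],[-1,0,0,-2,0,0,0],[-1,0,0,0,0,0,0]]'
```

```text
contact_force: [0.5, 0.5, -1.3]
gripper_width: 0.633
grasp_force: 32.4
t: 18.95
eef_pos: [0.563, -0.174, 0.2291]
tool_rot: [-0.001, 0.775, 0.632, -0.002]
contact_force: [0.0, -0.8, -1.6]
gripper_width: 0.635
grasp_force: 32.4
t: 19.58
eef_pos: [0.5473, -0.2941, 0.1499]
tool_rot: [0.0, 0.775, 0.632, -0.0]
contact_force: [0.8, -1.2, -1.7]
gripper_width: 0.633
grasp_force: 32.4
t: 20.2
eef_pos: [0.5495, -0.292, 0.0807]
tool_rot: [0.001, 0.774, 0.633, 0.0]
contact_force: [0.4, -0.4, -2.0]
gripper_width: 0.636
grasp_force: 32.4
```

```bash
python3 -m creep '[[-1,0,0,-2,0,0,0],[-1,0,0,0,0,0,0]]'|sed -n '2p;4p'; python3 -m creep '[[-1,0,0,-1,0,0,0],[-1,0,0,0,0,0,0]]'|sed -n '2p;4p';python3 -m creep '[[-1,0,0,-0.6,0,0,0],[-1,0,0,0,0,0,0]]'|sed -n '2p;4p'
```

```text
eef_pos: [0.5489, -0.2918, 0.078]
contact_force: [0.4, 0.5, -2.4]
eef_pos: [0.5489, -0.2918, 0.0768]
contact_force: [-0.6, -0.0, 0.9]
eef_pos: [0.5489, -0.2918, 0.0768]
contact_force: [-1.5, 0.8, 6.2]
```

```bash
python3 -m creep '[[0.6,0,0,0.3,0,0,0],[0.6,0,0,0,0,0,0],[0.6,0,0,0,0,0,0],[0.6,0,0,20,0,0,0],[0.6,0,0,45,0,0,0]]';  python3 -m creep '[[1,0,0,50,0,0,0],[1,0,0,35,0,0,0],[1,14,46,0,0,0,0],[1,16,54,0,0,0,0],[1,16,54,0,0,0,0]]'; python3 -m creep '[[1,16,54,0,0,0,0],[1,14,46,0,0,0,0],[1,5.5,15.5,0,0,0,0],[1,0,0,0,0,0,0],[1,0,0,0,0,0,0]]'; python3 - <<'E'
from h import *
st(); im,W=all_(); im,d,W=cloud("top");blob(W,"bottlelip",.449,-.292,.05,.13,.19);blob(W,"tumbler",.549,-.292,.05,.115,.14);blob(W,"vase",.352,-.292,.05,.125,.19);blob(W,"wheel",.447,.312,.1,.055,.066)
E
```

```text
t: 21.58
eef_pos: [0.5475, -0.2912, 0.1411]
tool_rot: [-0.002, 0.774, 0.633, -0.001]
contact_force: [1.0, -0.7, 1.3]
gripper_width: 0.797
grasp_force: 0.0
t: 22.2
eef_pos: [0.5953, -0.1363, 0.2281]
tool_rot: [0.001, 0.774, 0.633, 0.001]
contact_force: [1.5, 1.1, -0.7]
gripper_width: 0.994
grasp_force: 0.0
t: 22.82
eef_pos: [0.6299, -0.0248, 0.2265]
tool_rot: [0.001, 0.775, 0.632, -0.0]
contact_force: [1.0, -0.5, -1.0]
gripper_width: 0.999
grasp_force: 0.0
t 22.82 tcp [629.9 -24.8 226.5] close -11.62 zaxis [-0.    -0.001 -1.   ] w 0.999 gf 0.0 F [ 1.  -0.5 -1. ]
bottle lip few 0
vase few 0
tumbler few 0
bowl 616 z [58. 62. 64.] rect [630.8 -22.3] [51. 50.] 79.2 circ [630.7 -22.5] 25.8
bottlelip 134 z [139. 142. 144.] rect [ 449.8 -286.9] [26. 28.] 29.4 circ [ 450.4 -286.8] 14.7
tumbler 181 z [117. 121. 124.] rect [ 549.3 -291.1] [52. 53.] 39.5 circ [ 548.8 -291.1] 27.1
vase 162 z [127. 131. 134.] rect [ 351.5 -291.1] [49. 45.] 78.2 circ [ 352.  -291.3] 31.6
wheel 2933 z [58. 61. 64.] rect [446.4 311.5] [147. 148.] 19.9 circ [447.  311.2] 75.2
```

```bash
python3 -m creep '[[1,0.6,2,-40,0,0,0],[1,0,0,-55,0,0,0],[1,0,0,-50,0,0,0],[1,0,0,-30,0,0,0],[1,0,0,-15,0,0,0]]' 25; python3 -m creep '[[1,0,0,-8,0,0,0],[1,0,0,0,0,0,0]]'; python3 -m creep '[[-1,0,0,0,0,0,0],[-1,0,0,0,0,0,0],[-1,0,0,0,0,0,0],[-1,0,0,0,0,0,0],[-1,0,0,0,0,0,0]]'
```

```text
t: 23.55
eef_pos: [0.6296, -0.0218, 0.0344]
tool_rot: [-0.001, 0.775, 0.632, -0.001]
contact_force: [-0.0, -0.4, -0.6]
gripper_width: 1.002
grasp_force: 0.0
t: 23.8
eef_pos: [0.6312, -0.0205, 0.0288]
tool_rot: [0.0, 0.774, 0.633, 0.0]
contact_force: [0.8, -1.5, 0.2]
gripper_width: 1.003
grasp_force: 0.0
t: 24.42
eef_pos: [0.6315, -0.0201, 0.0294]
tool_rot: [0.001, 0.774, 0.633, 0.001]
contact_force: [-1.2, -0.8, 6.6]
gripper_width: 0.59
grasp_force: 26.7
```

```bash
python3 -m creep '[[-1,0,0,10,0,0,0],[-1,0,0,30,0,0,0],[-1,0,0,50,0,0,0],[-1,0,0,50,0,0,0],[-1,0,0,10,0,0,0]]'|tail -3;  python3 -m creep '[[-1,-12,22,0,0,0,0],[-1,-24,43,0,0,0,0],[-1,-29,53,0,0,0,0],[-1,-29,53,0,0,0,0],[-1,-29,53,0,0,0,0]]'; python3 -m creep '[[-1,-29,53,0,0,0,0],[-1,-20,36,0,0,0,0],[-1,-12.5,21,0,0,0,0],[-1,0,0,-30,0,0,0],[-1,0,0,-40,0,0,0]]'; python3 -m creep '[[-1,0,0,-20,0,0,0],[-1,0,0,-10,0,0,0],[-1,0,0,-4,0,0,0],[-1,0,0,0,0,0,0],[-1,0,0,0,0,0,0]]'
```

```text
contact_force: [1.0, 1.4, -1.6]
gripper_width: 0.59
grasp_force: 26.6
t: 25.68
eef_pos: [0.506, 0.2049, 0.1775]
tool_rot: [-0.0, 0.774, 0.633, -0.001]
contact_force: [1.0, 0.6, -0.9]
gripper_width: 0.591
grasp_force: 26.5
t: 26.3
eef_pos: [0.4462, 0.3142, 0.1076]
tool_rot: [0.0, 0.774, 0.633, 0.001]
contact_force: [0.9, -0.2, -1.3]
gripper_width: 0.59
grasp_force: 26.5
t: 26.92
eef_pos: [0.4468, 0.3142, 0.075]
tool_rot: [0.0, 0.774, 0.633, 0.001]
contact_force: [-0.4, 1.5, -1.1]
gripper_width: 0.59
grasp_force: 26.5
```

```bash
python3 -m creep '[[-1,0,-0.5,-2.5,0,0,0],[-1,0,0,0,0,0,0]]'|sed -n '2p;4p'; python3 -m creep '[[-1,0,0,-1,0,0,0],[-1,0,0,0,0,0,0]]'|sed -n '2p;4p';python3 -m creep '[[-1,0,0,-0.6,0,0,0],[-1,0,0,0,0,0,0]]'|sed -n '2p;4p'
```

```text
eef_pos: [0.4463, 0.3132, 0.0718]
contact_force: [0.1, 0.1, -0.5]
eef_pos: [0.4464, 0.3133, 0.0713]
contact_force: [-2.0, -1.4, 5.1]
eef_pos: [0.4464, 0.3134, 0.0713]
contact_force: [-2.8, -3.3, 9.7]
```

```bash
python3 -m creep '[[0.6,0,0,0.5,0,0,0],[0.6,0,0,0,0,0,0],[1,0,0,0,0,0,0],[1,0,0,20,0,0,0],[1,0,0,45,0,0,0]]'|tail -3; python3 -m creep '[[1,0,0,50,0,0,0],[1,0,0,44,0,0,0],[1,15,-57,0,0,0,0],[1,15,-57,0,0,0,0],[1,15,-57,0,0,0,0]]'; python3 - <<'E'
from h import *
st()
for n in("wrist","top"):
  im,d,W=cloud(n);blob(W,"bowl",.447,.312,.04,.09,.115);blob(W,"wheel",.447,.312,.1,.055,.066)
E
```

```text
contact_force: [0.9, -0.2, 0.2]
gripper_width: 0.997
grasp_force: 0.0
t: 28.92
eef_pos: [0.4915, 0.1406, 0.2297]
tool_rot: [0.0, 0.774, 0.633, 0.0]
contact_force: [0.9, 0.2, -0.0]
gripper_width: 1.0
grasp_force: 0.0
t 28.93 tcp [491.5 140.6 229.7] close -11.44 zaxis [ 0.001 -0.    -1.   ] w 1.0 gf 0.0 F [ 0.9  0.2 -0. ]
bowl 1179 z [ 92. 104. 106.] rect [445.2 304.6] [40. 52.] 77.2 circ [446.5 310.3] 26.2
wheel 10196 z [59. 60. 62.] rect [441.  287.2] [101. 148.] 78.3 circ [445.2 309.9] 74.6
bowl few 0
wheel few 0
```

The bowl is centred on the wheel to within about 1 mm. Now I'll return the tumbler.

```bash
python3 -m creep '[[1,7,-54,0,0,0,0],[1,7,-54,0,0,0,0],[1,7,-54,0,0,0,0],[1,7,-54,0,0,0,0],[1,7,-54,0,0,0,0]]'|tail -3; python3 -m creep '[[1,7,-54,0,0,0,0],[1,7,-54,0,0,0,0],[1,8,-54,0,0,0,0],[1,0,0,0,0,0,0],[1,0,0,0,0,0,0]]'; cat >>h.py <<'E'
def slab():
    st()
    for n in("wrist","top"):
        im,d,W=cloud(n);blob(W,"bottlelip",.449,-.29,.03,.13,.15);blob(W,"tumbler",.549,-.292,.04,.115,.13);blob(W,"vase",.352,-.292,.045,.125,.14)
    return im
E
python3 -c 'from h import *; slab()'
```

```text
contact_force: [0.1, 0.4, -0.9]
gripper_width: 1.0
grasp_force: 0.0
t: 30.28
eef_pos: [0.5484, -0.2885, 0.2291]
tool_rot: [-0.001, 0.774, 0.633, 0.0]
contact_force: [-0.9, 0.2, -0.1]
gripper_width: 1.001
grasp_force: 0.0
t 30.27 tcp [ 548.4 -288.5  229.1] close -11.43 zaxis [-0.001  0.001 -1.   ] w 1.001 gf 0.0 F [-0.9  0.2 -0.1]
bottlelip 898 z [140. 142. 143.] rect [ 450.2 -287.7] [30. 30.] 79.3 circ [ 449.9 -287.5] 15.6
tumbler 935 z [117. 121. 123.] rect [ 548.7 -292.2] [53. 52.] 77.2 circ [ 548.5 -292.3] 26.9
vase 1623 z [126. 132. 133.] rect [ 351.2 -292.1] [47. 47.] 78.8 circ [ 351.2 -292. ] 32.6
bottlelip 136 z [140. 142. 144.] rect [ 449.5 -286.6] [26. 29.] 23.9 circ [ 450.5 -286.5] 14.8
tumbler 179 z [116. 122. 124.] rect [ 548.7 -290.6] [51. 52.] 59.7 circ [ 548.5 -291. ] 26.8
vase 243 z [127. 132. 134.] rect [ 351.3 -290.9] [49. 47.] 79.5 circ [ 351.1 -290.2] 32.1
```

```bash
python3 -m creep '[[1,0.3,-3.4,0,0,0,0],[1,0,0,-50,0,0,0],[1,0,0,-50,0,0,0],[1,0,0,-40,0,0,0],[1,0,0,-12,0,0,0]]' 30|tail -5; python3 -m creep '[[1,0,0,0,0,0,0],[1,0,0,0,0,0,0]]'; python3 -m creep '[[-1,0,0,0,0,0,0],[-1,0,0,0,0,0,0],[-1,0,0,0,0,0,0],[-1,0,0,0,0,0,0],[-1,0,0,0,0,0,0]]'
```

```text
eef_pos: [0.5472, -0.2919, 0.0753]
tool_rot: [-0.002, 0.774, 0.633, -0.001]
contact_force: [0.2, 0.0, -0.0]
gripper_width: 1.0
grasp_force: 0.0
t: 31.25
eef_pos: [0.55, -0.2935, 0.0796]
tool_rot: [0.001, 0.774, 0.633, 0.001]
contact_force: [0.3, 0.1, 0.7]
gripper_width: 0.997
grasp_force: 0.0
t: 31.88
eef_pos: [0.5491, -0.2935, 0.0789]
tool_rot: [0.001, 0.774, 0.633, 0.0]
contact_force: [-1.6, 0.8, 5.8]
gripper_width: 0.637
grasp_force: 30.9
```

```bash
python3 -m creep '[[-1,0,0,10,0,0,0],[-1,0,0,30,0,0,0],[-1,0,0,50,0,0,0],[-1,0,0,50,0,0,0],[-1,0,0,10,0,0,0]]'|tail -3;  python3 -m creep '[[-1,3,20,0,0,0,0],[-1,6,42,0,0,0,0],[-1,8,55,0,0,0,0],[-1,8,55,0,0,0,0],[-1,8,55,0,0,0,0]]'|sed -n '2p'; python3 -m creep '[[-1,8,55,0,0,0,0],[-1,6,42,0,0,0,0],[-1,3,24,0,0,0,0],[-1,0,0,-30,0,0,0],[-1,0,0,-50,0,0,0]]'|sed -n '2p'; python3 -m creep '[[-1,0,0,-36,0,0,0],[-1,0,0,-18,0,0,0],[-1,0,0,-6,0,0,0],[-1,0,0,0,0,0,0],[-1,0,0,0,0,0,0]]'
```

```text
contact_force: [0.9, -1.0, -2.5]
gripper_width: 0.64
grasp_force: 32.3
eef_pos: [0.58, -0.0625, 0.2254]
eef_pos: [0.598, 0.0574, 0.1463]
t: 34.38
eef_pos: [0.5996, 0.0552, 0.089]
tool_rot: [0.001, 0.774, 0.633, 0.001]
contact_force: [0.5, -0.3, -1.7]
gripper_width: 0.636
grasp_force: 32.3
```

```bash
python3 -m creep '[[-1,-0.4,-0.7,-3,0,0,0],[-1,0,0,0,0,0,0]]'|sed -n '2p;4p'; python3 -m creep '[[-1,0,0,-0.8,0,0,0],[-1,0,0,0,0,0,0]]'|sed -n '2p;4p';python3 -m creep '[[-1,0,0,-0.6,0,0,0],[-1,0,0,0,0,0,0]]'|sed -n '2p;4p'
```

```text
eef_pos: [0.5985, 0.054, 0.085]
contact_force: [0.1, -0.8, -0.6]
eef_pos: [0.5986, 0.0542, 0.0849]
contact_force: [-2.0, -1.0, 6.7]
eef_pos: [0.5986, 0.0543, 0.0849]
contact_force: [-4.6, -1.1, 11.2]
```

Release, rise, check the tumbler on the way, and go to the vase at (351.2,−292).

```bash
python3 -m creep '[[0.6,0,0,0.8,0,0,0],[0.6,0,0,0,0,0,0],[1,0,0,0,0,0,0],[1,0,0,20,0,0,0],[1,0,0,45,0,0,0]]'|tail -3; python3 -m creep '[[1,0,0,50,0,0,0],[1,0,0,30,0,0,0],[1,-35,-49,0,0,0,0],[1,0,0,0,0,0,0],[1,0,0,0,0,0,0]]'|sed -n 2p;  python3 - <<'E'
from h import *
im,W=all_()
E
python3 -m creep '[[1,-35,-49,0,0,0,0],[1,-35,-49,0,0,0,0],[1,-35,-49,0,0,0,0],[1,-35,-49,0,0,0,0],[1,-35,-49,0,0,0,0]]'|sed -n 2p; python3 -m creep '[[1,-37,-52,0,0,0,0],[1,0,0,0,0,0,0],[1,0,0,0,0,0,0]]'|tail -3; python3 -c 'from h import *; slab()'
```

```text
contact_force: [1.8, -0.1, 0.3]
gripper_width: 1.001
grasp_force: 0.0
eef_pos: [0.5634, 0.0052, 0.2302]
bottle lip few 0
vase few 0
tumbler 1100 z [124. 127. 129.] rect [598.1  55.3] [52. 53.] 33.2 circ [598.1  55.3] 26.9
bowl few 0
eef_pos: [0.3881, -0.2404, 0.2295]
contact_force: [0.1, 0.9, 0.4]
gripper_width: 1.0
grasp_force: 0.0
t 37.42 tcp [ 353.1 -289.9  229.2] close -11.38 zaxis [ 0.001  0.    -1.   ] w 1.0 gf 0.0 F [0.1 0.9 0.4]
bottlelip 995 z [140. 142. 143.] rect [ 449.6 -287.2] [30. 31.] 76.0 circ [ 449.8 -287.4] 15.7
tumbler few 0
vase 1343 z [128. 132. 133.] rect [ 350.7 -292.2] [47. 46.] 78.2 circ [ 350.9 -292.1] 32.4
bottlelip 136 z [140. 142. 144.] rect [ 450.4 -286.6] [26. 29.] 38.5 circ [ 450.6 -286.4] 14.9
tumbler few 0
vase 246 z [127. 131. 134.] rect [ 351.2 -290.3] [49. 47.] 78.9 circ [ 350.2 -290.8] 32.4
```

```bash
python3 -m creep '[[1,-2,-2.1,0,0,0,0],[1,0,0,-50,0,0,0],[1,0,0,-50,0,0,0],[1,0,0,-34,0,0,0],[1,0,0,-10,0,0,0]]' 30|tail -5; python3 -m creep '[[1,0,0,0,0,0,0],[1,0,0,0,0,0,0]]'; python3 -m creep '[[-1,0,0,0,0,0,0],[-1,0,0,0,0,0,0],[-1,0,0,0,0,0,0],[-1,0,0,0,0,0,0],[-1,0,0,0,0,0,0]]'; python3 -c 'from h import *; st()'
```

```text
eef_pos: [0.3493, -0.2915, 0.0833]
tool_rot: [-0.002, 0.774, 0.634, -0.0]
contact_force: [-0.3, 0.6, 0.2]
gripper_width: 1.002
grasp_force: 0.0
t: 38.4
eef_pos: [0.351, -0.2933, 0.0863]
tool_rot: [0.001, 0.774, 0.633, 0.0]
contact_force: [-0.1, -0.4, 0.2]
gripper_width: 1.003
grasp_force: 0.0
t: 39.02
eef_pos: [0.3504, -0.2932, 0.0856]
tool_rot: [0.001, 0.774, 0.633, 0.0]
contact_force: [-0.6, 0.3, 6.4]
gripper_width: 0.535
grasp_force: 32.1
t 39.02 tcp [ 350.4 -293.2   85.6] close -11.47 zaxis [ 0.001 -0.001 -1.   ] w 0.535 gf 32.1 F [-0.6  0.3  6.4]
```

```bash
python3 -m creep '[[-1,0,0,10,0,0,0],[-1,0,0,30,0,0,0],[-1,0,0,50,0,0,0],[-1,0,0,50,0,0,0],[-1,0,0,10,0,0,0]]'|tail -3;  python3 -m creep '[[-1,16,21,0,0,0,0],[-1,30,42,0,0,0,0],[-1,33,46,0,0,0,0],[-1,33,46,0,0,0,0],[-1,33,46,0,0,0,0]]'|sed -n 2p; python3 -m creep '[[-1,31,44,0,0,0,0],[-1,20,29,0,0,0,0],[-1,0,0,0,0,0,0],[-1,0,0,-30,0,0,0],[-1,0,0,-50,0,0,0]]'|sed -n 2p; python3 -m creep '[[-1,0,0,-36,0,0,0],[-1,0,0,-18,0,0,0],[-1,0,0,-6,0,0,0],[-1,0,0,0,0,0,0],[-1,0,0,0,0,0,0]]'; python3 -c 'from h import *; st()'
```

```text
contact_force: [-0.5, -1.1, -2.3]
gripper_width: 0.537
grasp_force: 32.0
eef_pos: [0.4947, -0.0903, 0.2338]
eef_pos: [0.5463, -0.02, 0.1547]
t: 41.52
eef_pos: [0.5469, -0.0188, 0.0963]
tool_rot: [0.001, 0.774, 0.633, 0.001]
contact_force: [0.4, -0.1, -1.8]
gripper_width: 0.536
grasp_force: 31.8
t 41.52 tcp [546.9 -18.8  96.3] close -11.47 zaxis [ 0.002 -0.    -1.   ] w 0.536 gf 31.8 F [ 0.4 -0.1 -1.8]
```

```bash
python3 -m creep '[[-1,-0.5,-0.5,-3.5,0,0,0],[-1,0,0,0,0,0,0]]'|sed -n '2p;4p'; python3 -m creep '[[-1,0,0,-0.8,0,0,0],[-1,0,0,0,0,0,0]]'|sed -n '2p;4p';python3 -m creep '[[-1,0,0,-0.5,0,0,0],[-1,0,0,0,0,0,0]]'|sed -n '2p;4p'
```

```text
eef_pos: [0.5456, -0.0194, 0.0918]
contact_force: [0.0, -0.3, -1.7]
eef_pos: [0.5457, -0.0194, 0.0917]
contact_force: [-2.4, -0.8, 7.0]
eef_pos: [0.5457, -0.0193, 0.0917]
contact_force: [-3.4, -0.6, 12.1]
```

```bash
python3 -m creep '[[0.6,0,0,0.8,0,0,0],[0.6,0,0,0,0,0,0],[1,0,0,0,0,0,0],[1,0,0,20,0,0,0],[1,0,0,45,0,0,0]]'|tail -3; python3 -m creep '[[1,0,0,50,0,0,0],[1,0,0,30,0,0,0],[1,-18,-50,0,0,0,0],[1,0,0,0,0,0,0],[1,0,0,0,0,0,0]]'|sed -n 2p;  python3 - <<'E'
from h import *
im,W=all_()
E
python3 -m creep '[[1,-18,-50,0,0,0,0],[1,-18,-50,0,0,0,0],[1,-18,-50,0,0,0,0],[1,-18,-50,0,0,0,0],[1,-6,-18,0,0,0,0]]'|sed -n 2p; python3 -m creep '[[1,0,0,0,0,0,0],[1,0,0,0,0,0,0]]'|tail -3; python3 -c 'from h import *; slab()'
```

```text
contact_force: [0.7, -0.5, 0.2]
gripper_width: 1.0
grasp_force: 0.0
eef_pos: [0.5273, -0.0692, 0.2358]
bottle lip few 0
vase 1405 z [136. 138. 139.] rect [546.3 -18.8] [46. 46.] 78.5 circ [546.2 -18.6] 32.2
tumbler 1514 z [122. 127. 129.] rect [598.   54.7] [52. 54.] 79.2 circ [598.1  54.8] 27.1
bowl few 0
eef_pos: [0.4484, -0.2897, 0.2356]
contact_force: [-0.2, 0.4, -0.5]
gripper_width: 0.997
grasp_force: 0.0
t 44.45 tcp [ 450.7 -284.9  235.9] close -11.26 zaxis [ 0.     0.001 -1.   ] w 0.997 gf 0.0 F [-0.2  0.4 -0.5]
bottlelip 852 z [141. 142. 143.] rect [ 449.3 -287.5] [29. 30.] 78.3 circ [ 449.2 -287.4] 15.2
tumbler few 0
vase few 0
bottlelip 135 z [140. 142. 145.] rect [ 449.4 -286.2] [27. 28.] 21.0 circ [ 450.1 -286.5] 14.8
tumbler few 0
vase few 0
```

Vase is back within 0.6 mm and the tumbler within 1.5 mm. Last, the bottle.

```bash
python3 -m creep '[[1,-1,-2,0,0,0,0],[1,0,0,-50,0,0,0],[1,0,0,-45,0,0,0],[1,0,0,-30,0,0,0],[1,0,0,-10,0,0,0]]' 30|tail -5; python3 -m creep '[[0,0,0,0,0,0,0],[0,0,0,0,0,0,0],[0,0,0,0,0,0,0]]'; python3 -m creep '[[-1,0,0,0,0,0,0],[-1,0,0,0,0,0,0],[-1,0,0,0,0,0,0],[-1,0,0,0,0,0,0],[-1,0,0,0,0,0,0]]'; python3 -c 'from h import *; st()'
```

```text
eef_pos: [0.4476, -0.2884, 0.0994]
tool_rot: [-0.001, 0.774, 0.633, -0.0]
contact_force: [0.9, 0.1, 0.0]
gripper_width: 1.001
grasp_force: 0.0
t: 45.55
eef_pos: [0.4492, -0.2897, 0.1022]
tool_rot: [0.001, 0.774, 0.633, 0.0]
contact_force: [-0.7, -0.4, -1.1]
gripper_width: 0.503
grasp_force: 0.0
t: 46.18
eef_pos: [0.449, -0.2897, 0.1021]
tool_rot: [0.001, 0.774, 0.633, 0.0]
contact_force: [-2.1, 0.1, 5.7]
gripper_width: 0.313
grasp_force: 26.1
t 46.17 tcp [ 449.  -289.7  102.1] close -11.47 zaxis [ 0.001 -0.001 -1.   ] w 0.313 gf 26.1 F [-2.1  0.1  5.7]
```

```bash
python3 -m creep '[[-1,0,0,5,0,0,0],[-1,0,0,15,0,0,0],[-1,0,0,40,0,0,0],[-1,0,0,50,0,0,0],[-1,0,0,35,0,0,0]]'|tail -3; python3 -m creep '[[-1,0,0,0,0,0,0],[-1,0,0,0,0,0,0]]'|tail -3; python3 -m creep '[[-1,13,19,0,0,0,0],[-1,26,38,0,0,0,0],[-1,30,44,0,0,0,0],[-1,30,44,0,0,0,0],[-1,20,29,0,0,0,0]]'|sed -n 2p; python3 -m creep '[[-1,11.5,15.5,0,0,0,0],[-1,0,0,0,0,0,0],[-1,0,0,-30,0,0,0],[-1,0,0,-40,0,0,0],[-1,0,0,-20,0,0,0]]'|sed -n 2p; python3 -m creep '[[-1,0,0,-25,0,0,0],[-1,0,0,-12,0,0,0],[-1,0,0,-6,0,0,0],[-1,0,0,0,0,0,0],[-1,0,0,0,0,0,0]]'; python3 - <<'E'
from h import *
st()
for n in("wrist","top"):
    im,d,W=cloud(n); cv2.imwrite(f"pics/{n}9.png",im[...,::-1])
E
```

```text
contact_force: [0.3, -0.2, -3.5]
gripper_width: 0.31
grasp_force: 28.5
contact_force: [0.3, 0.3, -3.4]
gripper_width: 0.309
grasp_force: 28.6
eef_pos: [0.5675, -0.1121, 0.244]
eef_pos: [0.5762, -0.1027, 0.1534]
t: 48.92
eef_pos: [0.5796, -0.1, 0.1139]
tool_rot: [0.001, 0.774, 0.633, 0.001]
contact_force: [0.4, 0.4, -3.9]
gripper_width: 0.315
grasp_force: 28.6
t 48.92 tcp [ 579.6 -100.   113.9] close -11.47 zaxis [ 0.002 -0.    -1.   ] w 0.315 gf 28.6 F [ 0.4  0.4 -3.9]
```

View pics/wrist9.png

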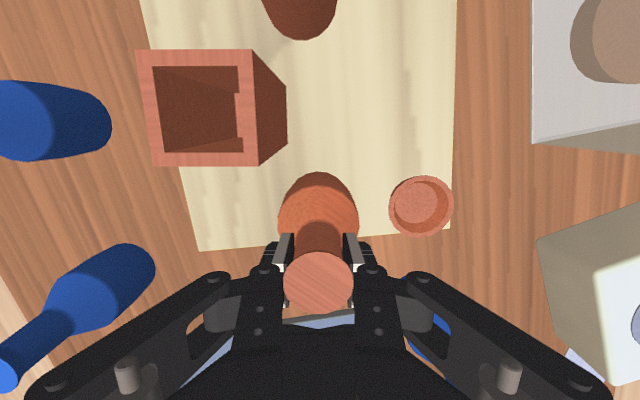

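The bottle hangs upright, lip at (318,283). Lower it.

```bash
python3 -m creep '[[-1,0,0,-4,0,0,0],[-1,0,0,0,0,0,0]]'|sed -n '2p;4p'; python3 -m creep '[[-1,0,0,-1,0,0,0],[-1,0,0,0,0,0,0]]'|sed -n '2p;4p';python3 -m creep '[[-1,0,0,-0.7,0,0,0],[-1,0,0,0,0,0,0]]'|sed -n '2p;4p'
```

```text
eef_pos: [0.5787, -0.0998, 0.1087]
contact_force: [1.2, -0.8, -3.6]
eef_pos: [0.5792, -0.0999, 0.1083]
contact_force: [-0.3, -0.2, 0.1]
eef_pos: [0.5796, -0.1, 0.1082]
contact_force: [-0.8, -0.2, 4.3]
```

```bash
python3 -m creep '[[-0.2,0,0,0,0,0,0],[0.2,0,0,0,0,0,0],[0.2,0,0,0,0,0,0],[0.2,0,0,15,0,0,0],[0.2,0,0,40,0,0,0]]'|tail -3; python3 -m creep '[[1,0,0,40,0,0,0],[1,0,0,30,0,0,0],[1,0,0,0,0,0,0],[1,0,0,0,0,0,0]]'|sed -n 2p;  python3 - <<'E'
from h import *
im,W=all_();blob(W,"dish",.665,-.118,.035,.032,.05)
cv2.imwrite("pics/w10.png",im[...,::-1])
im,d,W=cloud("scene");cv2.imwrite("pics/s10.png",im[...,::-1])
E
```

```text
contact_force: [0.7, 0.8, -0.3]
gripper_width: 0.601
grasp_force: 0.0
eef_pos: [0.5786, -0.0998, 0.2323]
bottle lip 933 z [147. 148. 149.] rect [579.4 -98.4] [30. 29.] 77.3 circ [579.2 -98.7] 15.3
vase 1644 z [134. 138. 139.] rect [546.7 -18.5] [46. 46.] 78.8 circ [546.9 -18.3] 31.9
tumbler 887 z [122. 127. 129.] rect [595.8  44.2] [33. 54.] 76.1 circ [598.3  54. ] 26.8
bowl few 0
dish 622 z [33. 37. 39.] rect [ 663.8 -117.4] [54. 54.] 20.9 circ [ 664.1 -117.8] 27.6
```

View pics/s10.png

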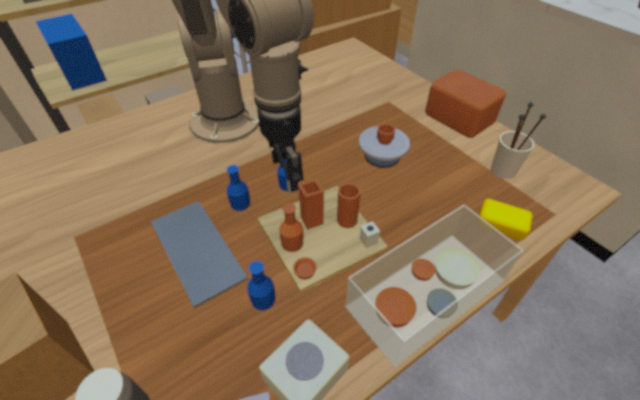

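Scene view: bottle (291,230), vase (312,205) and tumbler (348,205) are back on the board, and the bowl is on the wheel at (386,134). The prop and dish are unmoved, and all pots are within about 1.5 mm of their starts.

```bash
python3 -c 'from station import *; print(hand_in())'
```

```text
the job is handed in; nothing more can be done
None
```

The job is done and handed in at about 50 s of robot time: the bowl stands upright on the wheel, about 1 mm off centre, the three pots are back on the ware board within about 1.5 mm of where they started, and the prop and dish are in place.

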